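Put three cheeses back on their own display boards

ROBOT

A 6-joint arm with a two-finger parallel gripper is mounted at the origin on the work surface. World frame = base frame: x ahead of the robot, y to its left, z up, the work surface at z = 0. Lengths are in m, angles in degrees, forces in N, time in s.
With the tool pointing down it reaches from about 0.325 to 0.9 m from the base axis. Payload 6.1 kg.
Tool frame: the origin (TCP) lies at the very end of the fingers, on their centre line; the grasp point (between the pads) lies 19 mm behind it (pinch_z is the distance from the TCP to the grasp point, in m); z points along the fingers, x is the direction in which the jaws open and shut, and the axes are right-handed (so a half turn about z gives the same grasp; the last joint's range is limited). The gripper opens to 87 mm and grips with 3 to 60 N. Pads are 19 mm wide; open, the fingers measure 117 mm over their backs; the gripper's body (75 mm by 190 mm) begins 51 mm behind the grasp point.
Start: joints at [-81.939, 12.628, 87.462, -0, 79.91, -7.225], TCP at [0.165, -0.603, 0.223] pointing down, gripper open.
Joint ranges: [-170.65, 170.65], [-52.31, 119.04], [5.05, 147.46], [-71.25, 251.25], [11.57, 151.72], [-153.62, 153.62]. Speed limits (degrees/s): [147.25, 147.25, 172.46, 180, 180, 180].

INTERFACE

Orientations are given as [roll, pitch, yaw] about the fixed x, y, z axes, in that order (R = Rz(yaw) Ry(pitch) Rx(roll)).
In Python, from rig import * gives the robot as it stands.
- The arm moves only by the shell command python3 -m inch 'ROWS' [OPENING] [FORCE]. ROWS is JSON, a list of rows, each a list of 4 numbers: the shift along the tool's x, y, z in m, then the turn about the tool's z in rad. In form: [[x, y, z, twist], ...]. A call has 1 to 8 rows; each row shifts and turns the commanded pose from where the row before left it, along the tool's axes as they then stand; what a row does not reach is not made up. A row lasts 1/8 s, in which the tool goes at most 62.5 mm and 10.7 degrees, less where a joint would pass 70% of its speed; a pose out of reach is approached as far as the arm can. A call with a gripper value outside its range is refused whole. OPENING is the finger opening in m, from 0 to 0.087, set as the call begins (- or left out, the last holds). The fingers move at their own pace and stop on an object; FORCE is the grip in N (left out, the last holds). Time passes only in rows, so rows that do not move let the fingers close. It gives the time, the measured TCP pose, the force and the opening at its end, in the units of the state.
- state(): the state, without advancing time (a new reading comes with each control period).
- grab_frame(name): name is "side" or "top"; returns the picture (420x560x3 uint8, red, green, blue); there is no depth.
- camera_params(name): a dict with "vfov" (degrees; the focal length in pixels is half the picture's height over the tangent of half this angle, whatever the lens; pixels are square), "cx", "cy" (the principal point, pixels), "T" (4x4, takes a point from camera to world coordinates). Camera axes: x right, y down, z forward; pixel columns grow to the right and rows downward; lengths in m; the calibration is good to about 2 mm. A picture is of the moment at which its call begins. camera_params takes no time and is no camera call.
- job_done(): hands the job in, once; it reports no verdict.
Trained networks look in the newest picture that a camera, given by its name, has taken for a name from the list of things; names that differ only in an ending like _2 or _b are one class to them, and where a whole thing is asked for, a point or a joint stands for the part that bears it (a point fixed in the world has none). Each returns a list of dicts, best first, with "score" (0 to 1); they miss things now and then, are a little off and sometimes report something else, mostly with a low value. They report only what shows in the picture. A call takes as long as a camera call.
- recognise(camera, query): "bbox" ([left, top, right, bottom] in pixels, round what is visible of it).
- silhouettes(camera, query): "pixels" (420x560 bool, what is visible of it) and "bbox" ([left, top, right, bottom] in pixels, round what is visible of it).
The state is a dict: "time": time; "q": joint angles; "joint_velocities": joint speeds; "joint_efforts": joint torques, N m; "tcp_pos": TCP position; "tcp_rot": TCP orientation; "ft_force": force on the tool from outside, world axes, zero at the start; "torque": the same for the moment, N m; "grip_width": finger opening in m.
Only numpy, scipy, OpenCV 4.12 (cv2) and the standard library are available. Lean on these libraries where they do the work, as an engineer would, in place of code of your own. Each camera call takes 0.05 s, during which the arm holds its last target. There are 200 camera calls.

TASK

The three cheeses stand on one another's boards. Using the empty marble slab as a parking place, change them round so that each ends in the middle of the wooden board of its own shape (round on round, rectangular on rectangular, half on half-round), the rectangular and the half cheese lying lengthwise along their boards. Keep them upright, set them down rather than drop them, never on another cheese or on the bare counter, and leave the jar, the bowl and the knife where they are.

Things in the scene. Friction and masses are not known exactly. Their poses are not given: they have to be found in the camera images.
- wheel: small whole round cheese, cream coloured: upright cylinder 60 mm in diameter, 45 mm high. Origin: centre of its underside, z up. Stands upright at the start near the middle of a board that is not its own. 0.10 to 0.17 kg
- brick: rectangular block of the same cream cheese, 90 mm long (its x) by 45 mm wide (its y) by 45 mm high. Origin: centre of its underside, z up. Stands upright at the start near the middle of a board that is not its own. 0.13 to 0.24 kg
- half: half of a round cheese, the same cream colour: a half disc in plan, radius 45 mm, 45 mm high. The flat cut face (90 mm long, along its x) is the plane y = -22.5 mm, the curved side bulges to y = +22.5 mm in the middle. Origin: on its underside, midway between the cut face and the crown of the curve, z up; pinched there along y it is 45 mm wide. Stands upright at the start near the middle of a board that is not its own. 0.11 to 0.21 kg
- round_board: round wooden display board, 120 mm in diameter, the place of the round cheese. Fixed to the counter, top 14 mm above it. Origin: centre of its underside, z up
- long_board: rectangular wooden display board, 150 mm (its x) by 95 mm (its y), the place of the rectangular cheese. Fixed to the counter, top 14 mm above it. Origin: centre of its underside, z up
- half_board: half-round wooden display board of radius 80 mm, the place of the half cheese. Its straight edge (160 mm, along its x) is at y = -40 mm, its curved edge reaches y = +40 mm in the middle. Fixed to the counter, top 14 mm above it. Origin: on its underside, midway between the straight edge and the crown of the curve (this point is the middle meant in the goal), z up
- slab: square marble slab, 120 by 120 mm, empty at the start: the free spot. Fixed to the counter, top 14 mm above it. Origin: centre of its underside, z up
- jar: bystander: amber glass jar with a steel lid, 60 mm in diameter, 70 mm high, loose, beyond the boards. Origin: centre of its underside
- bowl: bystander: white bowl, 90 mm across the rim, 40 mm high, loose, beyond the boards. Origin: centre of its underside
- knife: bystander: cheese knife lying flat, about 210 mm long (its x, handle to -x), 30 mm wide, 14 mm high, loose, beyond the boards. Origin: on its underside, where the handle meets the blade

How it is judged:
By the outcome, as a careful person would: the job done as asked, in the order asked, and still so for the second after the job is handed in, with the robot touching nothing.
It also fails if it takes over 96 s, if anything falls off the work surface, if the arm or the gripper's body presses on something with over 40 N, if the wrist force passes 120 N, or if a joint passes its speed limit or range.

## Working session

There is one attempt and no reset: what is moved stays moved. The work goes in short steps, Python scripts to look and compute and a shell command to move; the robot and the scene stay as the last step left them, time stands still between calls to the robot, and variables do not carry over. Pictures are saved under pics/ and viewed, about 12 in all and at most 16, crops included, and the job is handed in when it is done.

```bash
ls; mkdir -p pics; python3 - <<'E'
from rig import *
import cv2
s=state();print({k:s[k] for k in('time','tcp_pos','tcp_rot','grip_width')})
for c in('top','side'):
    im=grab_frame(c);cv2.imwrite(f'pics/{c}0.png',im[:,:,::-1])
    p=camera_params(c);print(c,p)
    for q in 'wheel brick half round_board long_board half_board slab jar bowl knife'.split():
        print(q,[(round(d['score'],2),[round(float(v)) for v in d['bbox']]) for d in silhouettes(c,q)[:3]])
E
```

```text
pics
{'time': 0.0, 'tcp_pos': array([ 0.16467856, -0.60229856,  0.22145884]), 'tcp_rot': array([-1.79985327e+02,  1.06861151e-01, -7.47162969e+01]), 'grip_width': 0.08710690839474251}
top {'vfov': 47.36752778704782, 'cx': 277.005272312758, 'cy': 207.52278935482224, 'T': array([[-0.08938591, -0.97308376,  0.21241037,  0.38507811],
       [-0.99599393,  0.08679421, -0.02151396,  0.00549635],
       [ 0.00249889, -0.21348248, -0.9769437 ,  1.01158623],
       [ 0.        ,  0.        ,  0.        ,  1.        ]])}
wheel [(0.97, [208, 220, 239, 255])]
brick [(0.6, [407, 210, 438, 252])]
half [(0.96, [306, 215, 335, 262])]
round_board [(0.83, [389, 204, 444, 261]), (0.26, [93, 269, 156, 330])]
long_board [(0.58, [284, 205, 349, 286])]
half_board [(0.97, [209, 200, 248, 275]), (0.31, [388, 207, 446, 262])]
slab [(0.79, [94, 269, 157, 326])]
jar [(0.91, [259, 144, 286, 176])]
bowl []
knife [(0.96, [170, 118, 193, 210]), (0.68, [286, 204, 351, 284]), (0.23, [404, 210, 437, 254])]
side {'vfov': 47.96732551625644, 'cx': 278.5200195109726, 'cy': 209.76144056169784, 'T': array([[-0.79571531, -0.44398952,  0.41195928,  0.1209048 ],
       [-0.6056679 ,  0.58118571, -0.54349754,  0.58584134],
       [ 0.00188236, -0.68197982, -0.73136856,  0.84847499],
       [ 0.        ,  0.        ,  0.        ,  1.        ]])}
wheel [(0.56, [248, 229, 275, 263])]
brick [(0.87, [344, 140, 384, 169]), (0.39, [226, 168, 256, 206])]
half [(0.79, [305, 185, 338, 218])]
round_board [(0.76, [337, 154, 381, 180]), (0.66, [186, 314, 278, 398])]
long_board [(0.59, [287, 185, 350, 240])]
half_board [(0.96, [237, 226, 293, 277]), (0.75, [336, 155, 381, 182])]
slab [(0.55, [186, 313, 276, 398])]
jar [(0.91, [223, 168, 256, 207])]
bowl [(0.79, [268, 134, 299, 160])]
knife [(0.87, [147, 214, 206, 270])]
```

View pics/top0.png

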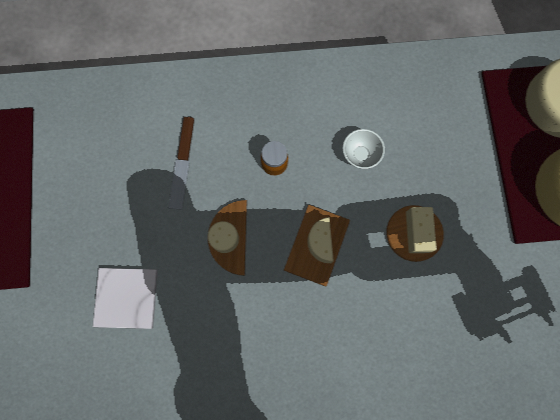

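View pics/side0.png

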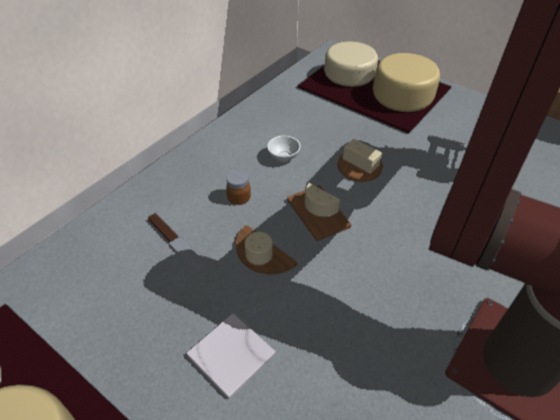

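```bash
cat > h.py <<'E'
from rig import *
import numpy as np, cv2
from scipy.optimize import minimize
def circ(r,a0,a1,n=40): t=np.radians(np.linspace(a0,a1,n)); return np.c_[r*np.cos(t),r*np.sin(t)]
rect=lambda a,b: np.array([[-a,-b],[a,-b],[a,b],[-a,b]])/2
M={'wheel':(circ(.03,0,360),.014,.059),'brick':(rect(.09,.045),.014,.059),
'half':(circ(.045,0,180)-[0,.0225],.014,.059),'round_board':(circ(.06,0,360),0,.014),
'long_board':(rect(.15,.095),0,.014),'half_board':(circ(.08,0,180)-[0,.04],0,.014),'slab':(rect(.12,.12),0,.014),
'jar':(circ(.03,0,360),0,.07),'bowl':(circ(.045,0,360),.0,.04)}
P={c:camera_params(c) for c in('top','side')}
def proj(c,X):
    p=P[c];T=p['T'];Y=(np.asarray(X)-T[:3,3])@T[:3,:3];f=210/np.tan(np.radians(p['vfov']/2))
    return Y[:,:2]/Y[:,2:]*f+[p['cx'],p['cy']]
def unproj(c,u,z):
    p=P[c];T=p['T'];f=210/np.tan(np.radians(p['vfov']/2))
    d=T[:3,:3]@np.array([(u[0]-p['cx'])/f,(u[1]-p['cy'])/f,1]);return T[:3,3]+d*(z-T[2,3])/d[2]
def world(n,x,y,a,dz=0):
    o,z0,z1=M[n];a=np.radians(a);R=np.array([[np.cos(a),-np.sin(a)],[np.sin(a),np.cos(a)]]);o=o@R.T+[x,y]
    return np.r_[np.c_[o,np.full(len(o),z0+dz)],np.c_[o,np.full(len(o),z1+dz)]]
S=4
def render(c,n,v,dz=0):
    # antialiased silhouette
    h=cv2.convexHull(proj(c,world(n,*v,dz)).astype(np.float32))[:,0]
    im=np.zeros((420*S,560*S),np.uint8);cv2.fillPoly(im,[np.round(((h+.5)*S-.5)*16).astype(np.int32)],255,shift=4)
    return cv2.resize(im,(560,420),interpolation=cv2.INTER_AREA)/255.
def mask(c,n,near=None):
    r=silhouettes(c,n)
    if near is not None: r=[d for d in r if np.hypot(*(np.array(d['bbox']).reshape(2,2).mean(0)-proj(c,[near])[0]))<25]
    return r[0]['pixels'] if r else None
def fit(n,ms,x0,yaws,extra=None,dz=0):
    """ms: {cam:mask}; extra {cam:occluder mask}: those pixels are not compared"""
    def cost(v):
        s=0
        for c,m in ms.items():
            w=1. if extra is None or c not in extra else ~extra[c]
            r=render(c,n,v,dz);s+=(np.abs(r-m)*w).sum()/(m*w).sum()
        return s
    best=None
    for a in yaws:
        r=minimize(cost,[*x0,a],method='Nelder-Mead',options=dict(initial_simplex=[[x0[0],x0[1],a],[x0[0]+.008,x0[1],a],[x0[0],x0[1]+.008,a],[x0[0],x0[1],a+15]],xatol=1e-4,fatol=1e-4,maxiter=70))
        if best is None or r.fun<best.fun: best=r
    return best.x,best.fun
E
cat > m0.py <<'E'
from h import *
grab_frame('top');grab_frame('side')
x={'wheel':(223,237),'half':(321,240),'brick':(420,229),'long_board':(317,245),'half_board':(228,238),'round_board':(416,233),'slab':(125,297)}
Y={'wheel':[0],'round_board':[0],'slab':[0,30],'brick':[0,60,120],'long_board':[0,60,120],'half':[0,90,180,270],'half_board':[0,90,180,270]}
on={'half_board':'wheel','long_board':'half','round_board':'brick'}
occ={};res={}
for n in x:
    ms={}
    u=unproj('top',x[n],M[n][2]-.01)
    for c in('top','side'):
        m=mask(c,n,u)
        if m is not None: ms[c]=m
    if n in('wheel','half','brick'): occ[n]={c:cv2.dilate(m.astype(np.uint8),np.ones((3,3)))>0 for c,m in ms.items()}
    ex=occ.get(on.get(n))
    full,f=fit(n,ms,u[:2],Y[n],ex); res[n]=full.tolist()
    print(n,full.round(4),round(f,3),list(ms),[fit(n,{c:ms[c]},full[:2],[full[2]],ex)[0].round(4).tolist() for c in ms],flush=True)
import json;json.dump(res,open('res.json','w'))
im={c:cv2.cvtColor(grab_frame(c),cv2.COLOR_RGB2BGR) for c in('top','side')}
out=[]
for c,(a,b) in {'top':(80,180),'side':(180,120)}.items():
    k=2.1 if c=='top' else 2.1
    I=cv2.resize(im[c],None,fx=3,fy=3,interpolation=cv2.INTER_CUBIC)
    for n,v in res.items():
        h=cv2.convexHull(((proj(c,world(n,*v))+.5)*3).astype(np.float32)).astype(np.int32);cv2.polylines(I,[h],True,(0,255,0) if n in on else (0,0,255),1)
    w,hh=(370,160) if c=='top' else (220,280)
    I=I[b*3:(b+hh)*3,a*3:(a+w)*3];cv2.imwrite(f'pics/fit_{c}.png',cv2.resize(I,None,fx=min(800/I.shape[1],600/I.shape[0]),fy=min(800/I.shape[1],600/I.shape[0]),interpolation=cv2.INTER_AREA))
E
time python3 m0.py
```

```text
wheel [ 0.5448  0.0986 15.2162] 0.132 ['top', 'side'] [[0.5448, 0.0986, 15.2195], [0.5444, 0.0995, 13.6913]]
half [ 0.5201 -0.0962 -0.5441] 0.121 ['top', 'side'] [[0.5201, -0.0962, -0.6022], [0.5201, -0.0963, -0.4704]]
brick [ 0.5236 -0.3074 -3.8628] 0.227 ['top', 'side'] [[0.5236, -0.3074, -3.8628], [0.5246, -0.3078, -10.422]]
long_board [  0.5159  -0.0935 -26.7556] 0.096 ['top', 'side'] [[0.5163, -0.0942, -26.8786], [0.5162, -0.0927, -25.8693]]
half_board [5.494000e-01 9.490000e-02 3.546546e+02] 0.12 ['top', 'side'] [[0.5492, 0.0946, 354.7305], [0.5504, 0.0956, 354.698]]
round_board [ 0.5236 -0.3047 -0.7164] 0.175 ['top', 'side'] [[0.523, -0.3039, -2.5068], [0.5241, -0.3067, 4.9407]]
slab [ 0.442   0.311  -6.7898] 0.059 ['top', 'side'] [[0.4421, 0.3109, -6.6007], [0.442, 0.3111, -6.6468]]
real	1m16.049s
user	0m48.244s
sys	0m32.725s
```

View pics/fit_top.png

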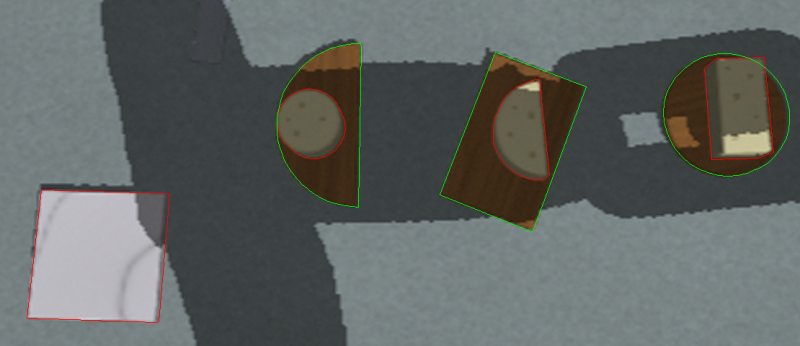

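View pics/fit_side.png

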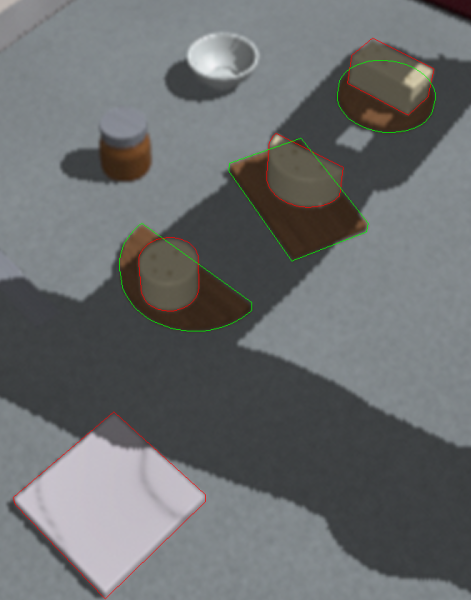

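```bash
python3 -m inch '[[0,0,0.02,0.134],[0,0,0.02,0.133],[-0.047,-0.025,0,0],[-0.047,-0.025,0,0],[-0.047,-0.025,0,0],[-0.047,-0.025,0,0],[-0.047,-0.025,0,0],[-0.047,-0.025,0,0]]' 0.08 20; python3 -m inch '[[-0.047,-0.025,0,0],[-0.047,-0.025,0,0],[-0.047,-0.025,0.01,0],[-0.047,-0.025,0.02,0],[-0.047,-0.025,0.02,0],[-0.047,-0.025,0,0],[-0.047,-0.025,0,0],[-0.047,-0.025,0,0]]'; python3 -m inch '[[-0.020,-0.015,0.0,0],[-0.020,-0.015,0.0,0],[0,0,0,0]]'
```

```text
time: 3.0
tcp_pos: [0.3155, -0.3195, 0.1828]
tcp_rot: [-180.0, -0.0, -90.0]
ft_force: [0.7, 0.3, -0.5]
grip_width: 0.0803
time: 4.0
tcp_pos: [0.5157, 0.0568, 0.1328]
tcp_rot: [-180.0, -0.0, -90.0]
ft_force: [0.4, -0.1, -0.3]
grip_width: 0.0803
time: 4.38
tcp_pos: [0.5455, 0.0962, 0.1326]
tcp_rot: [-180.0, 0.0, -89.9]
ft_force: [-0.7, -0.6, 0.5]
grip_width: 0.0797
```

```bash
python3 -m inch '[[-0.0024,0.0007,0.04,0],[0,0,0.04,0],[0,0,0.015,0],[0,0,0.010,0],[0,0,0.005,0],[0,0,0,0]]'; python3 -m inch '[[0,0,0,0],[0,0,0,0],[0,0,0,0],[0,0,0,0],[0,0,0,0],[0,0,0,0]]' 0.0 20; python3 - <<'E'
from h import *
for c in('top','side'): cv2.imwrite(f'pics/{c}1.png',grab_frame(c)[:,:,::-1])
a=cv2.imread('pics/top1.png')[150:330,120:340];b=cv2.imread('pics/side1.png')[160:340,170:390]
cv2.imwrite('pics/g1.png',cv2.resize(np.hstack([a,b]),None,fx=1.8,fy=1.8,interpolation=cv2.INTER_CUBIC))
E
```

```text
time: 5.12
tcp_pos: [0.5449, 0.0974, 0.0233]
tcp_rot: [-179.9, 0.0, -90.0]
ft_force: [0.1, 0.3, 0.4]
grip_width: 0.0802
time: 5.88
tcp_pos: [0.5446, 0.0977, 0.0231]
tcp_rot: [-180.0, 0.0, -90.0]
ft_force: [-0.7, 2.1, 5.1]
grip_width: 0.0593
```

View pics/g1.png

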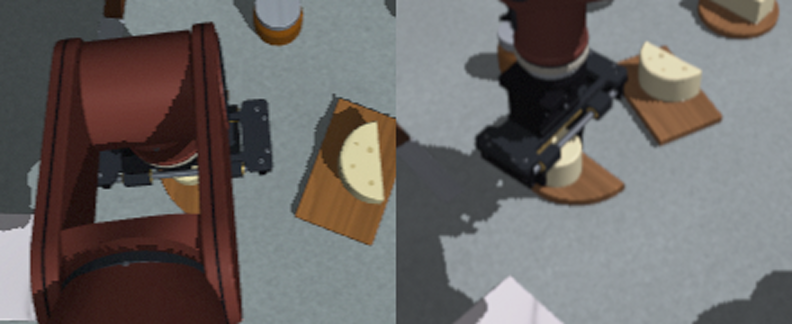

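```bash
python3 -m inch '[[0,0,-0.01,0],[0,0,-0.03,0],[-0.02,0.01,-0.02,0],[-0.0427,0.0205,0,0],[-0.0427,0.0205,0,0],[-0.0427,0.0205,0,0],[-0.0427,0.0205,0,0],[-0.0225,0.0106,0,0]]' ; python3 -m inch '[[0,0,0,0],[0,0,0.03,0],[0,0,0.015,0],[0,0,0.008,0],[0,0,0.004,0],[0,0,0.002,0],[0,0,0,0]]'
```

```text
time: 6.98
tcp_pos: [0.4402, 0.3123, 0.0825]
tcp_rot: [180.0, -0.0, -89.9]
ft_force: [0.9, -0.0, -1.5]
grip_width: 0.0595
time: 7.85
tcp_pos: [0.442, 0.3109, 0.024]
tcp_rot: [-180.0, 0.0, -90.0]
ft_force: [-0.1, -0.2, -0.7]
grip_width: 0.0592
```

```bash
python3 -m inch '[[0,0,0.001,0],[0,0,0,0]]'; python3 -m inch '[[0,0,0,0],[0,0,0,0],[0,0,0,0]]' 0.08;  python3 -m inch '[[0,0,-0.02,0],[0,0,-0.04,0],[0,0,-0.04,0],[0.05,-0.01,-0.01,0],[0.055,-0.01,0,0],[0.055,-0.01,0,0],[0.055,-0.01,0,0],[0.055,-0.01,0,0]]'
```

```text
time: 8.1
tcp_pos: [0.4421, 0.311, 0.0231]
tcp_rot: [-179.9, 0.0, -90.0]
ft_force: [-0.1, -0.1, 1.3]
grip_width: 0.0593
time: 8.48
tcp_pos: [0.4416, 0.3107, 0.0225]
tcp_rot: [180.0, -0.0, -90.0]
ft_force: [-0.8, 0.1, -0.3]
grip_width: 0.0781
time: 9.48
tcp_pos: [0.4918, 0.039, 0.1328]
tcp_rot: [-180.0, -0.0, -90.0]
ft_force: [1.0, 0.8, 0.4]
grip_width: 0.08
```

```bash
python3 -m inch '[[0.05,-0.01,0,0.009],[0.05,-0.01,0,0],[0.035,-0.008,0,0],[0,0,0.04,0],[0,0,0.04,0],[0,0,0.015,0],[0,0,0.01,0],[0,0,0,0]]'; python3 - <<'E'
from h import *
s=state();print(s['tcp_pos'],s['tcp_rot'])
E
```

```text
time: 10.48
tcp_pos: [0.5192, -0.0943, 0.0279]
tcp_rot: [-180.0, -0.0, -90.5]
ft_force: [0.3, -0.4, 0.5]
grip_width: 0.0801
[ 0.51916198 -0.09434009  0.02789187] [-1.79980418e+02 -5.30770519e-03 -9.05097686e+01]
```

```bash
python3 -m inch '[[0.002,0,0.005,0],[0,0,0,0]]'; python3 -m inch '[[0,0,0,0],[0,0,0,0],[0,0,0,0],[0,0,0,0],[0,0,0,0],[0,0,0,0],[0,0,0,0]]' 0.0 20; python3 - <<'E'
from h import *
s=state();print(s['tcp_pos'],s['tcp_rot'],s['grip_width'])
for c in('top','side'): cv2.imwrite(f'pics/{c}2.png',grab_frame(c)[:,:,::-1])
a=cv2.imread('pics/top2.png')[150:330,200:420];b=cv2.imread('pics/side2.png')[130:310,200:420]
cv2.imwrite('pics/g2.png',cv2.resize(np.hstack([a,b]),None,fx=1.8,fy=1.8,interpolation=cv2.INTER_CUBIC))
E
```

```text
time: 10.72
tcp_pos: [0.5192, -0.0966, 0.0231]
tcp_rot: [-179.9, -0.0, -90.5]
ft_force: [-0.3, -0.3, 0.8]
grip_width: 0.08
time: 11.6
tcp_pos: [0.5188, -0.0963, 0.0226]
tcp_rot: [180.0, 0.0, -90.5]
ft_force: [-0.0, 1.7, 1.7]
grip_width: 0.0447
[ 0.51879071 -0.09628914  0.02255847] [ 1.79998309e+02  1.15119808e-02 -9.05274224e+01] 0.04469837869230684
```

View pics/g2.png

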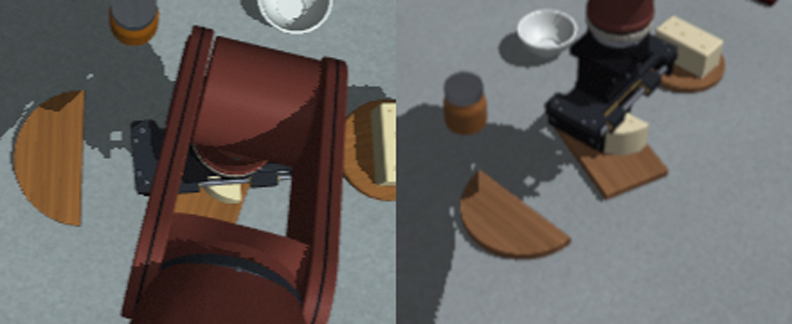

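```bash
python3 -m inch '[[0,0,-0.01,0],[0,0,-0.03,0],[0,0,-0.03,0],[0,0,0,0]]' && python3 - <<'E'
from h import *
ms={}
for c in('top','side'):
    grab_frame(c);m=mask(c,'half_board',[.549,.095,.01])
    if m is not None: ms[c]=m
for k in ms: v,f=fit('half_board',{k:ms[k]},(.549,.095),[-5]);print(k,v,f)
v,f=fit('half_board',ms,(.549,.095),[-5]);print(v,f)
s=[state() for _ in range(1)][0];print(s['tcp_pos'],s['tcp_rot'])
E
```

```text
time: 12.2
tcp_pos: [0.5211, -0.0973, 0.0955]
tcp_rot: [-179.7, -0.1, -90.5]
ft_force: [0.7, 0.5, -2.1]
grip_width: 0.0442
top [ 0.55026327  0.09457724 -5.29357148] 0.04343062145994044
side [ 0.55016175  0.09466688 -5.64668813] 0.02774275729170069
[ 0.55000218  0.09448924 -5.30056318] 0.0708080212732017
[ 0.51757802 -0.09609474  0.09094734] [ 1.79853221e+02  4.30628397e-02 -9.05304709e+01]
```

```bash
python3 -m inch '[[-0.0382,-0.0056,0,0],[-0.0382,-0.0056,0,0],[-0.0382,-0.0057,0,0],[-0.0382,-0.0056,0,0],[-0.0383,-0.0057,0,0],[0,0,0,0.084],[0,0,0.01,0],[0,0,0.03,0]]' ; python3 -m inch '[[0,0,0.015,0],[0,0,0.008,0],[0,0,0.004,0],[0,0,0.001,0],[0,0,0.001,0],[0,0,0,0],[0,0,0,0]]'; python3 - <<'E'
from rig import *
s=state();print(s['tcp_pos'],s['tcp_rot'],s['ft_force'])
E
```

```text
time: 13.4
tcp_pos: [0.5497, 0.0941, 0.0522]
tcp_rot: [-179.9, 0.0, -95.2]
ft_force: [0.6, 0.5, -2.5]
grip_width: 0.0447
time: 14.28
tcp_pos: [0.549, 0.0945, 0.0239]
tcp_rot: [-180.0, 0.0, -95.3]
ft_force: [0.6, 0.2, -1.6]
grip_width: 0.0446
[0.54900476 0.09446565 0.02389953] [-1.79963583e+02  4.92101873e-03 -9.53362769e+01] [ 0.59232193  0.22329299 -1.63382333]
```

```bash
python3 -m inch '[[0,0,0.001,0],[0,0,0,0]]'; python3 -m inch '[[0,0,0,0],[0,0,0,0],[0,0,0,0]]' 0.07;  python3 -m inch '[[0,0,-0.02,0],[0,0,-0.04,0],[0,0,-0.05,0],[0,0,0,0]]'
python3 - <<'E'
from h import *
s=state();print(s['tcp_pos'],s['tcp_rot'])
ms={};lb={};rb={}
for c in('top','side'):
    im=grab_frame(c);cv2.imwrite(f'pics/{c}3.png',im[:,:,::-1])
    for d,n,p in((ms,'brick',[.524,-.307,.04]),(lb,'long_board',[.516,-.0935,.01]),(rb,'round_board',[.5236,-.3047,.01])):
        m=mask(c,n,p)
        if m is not None:d[c]=m
oc={c:cv2.dilate(m.astype(np.uint8),np.ones((3,3)))>0 for c,m in ms.items()}
for n,d,x,y,e in(('brick',ms,(.5236,-.3074),-5,None),('long_board',lb,(.516,-.0935),-26.7,None),('round_board',rb,(.5236,-.3047),0,oc)):
    print(n,[(k,*[z.round(4) for z in fit(n,{k:d[k]},x,[y],e)]) for k in d],*fit(n,d,x,[y],e))
E
```

```text
time: 14.52
tcp_pos: [0.5488, 0.0945, 0.0226]
tcp_rot: [-180.0, 0.0, -95.3]
ft_force: [0.2, 0.1, -1.5]
grip_width: 0.0445
time: 14.9
tcp_pos: [0.5489, 0.0944, 0.0227]
tcp_rot: [-180.0, 0.0, -95.3]
ft_force: [-0.4, -0.8, 0.3]
grip_width: 0.0654
time: 15.4
tcp_pos: [0.5525, 0.0946, 0.1379]
tcp_rot: [-179.4, 0.1, -95.3]
ft_force: [1.2, -0.7, -0.4]
grip_width: 0.0702
[0.55252419 0.09456692 0.13790689] [-1.79439616e+02  6.93549536e-02 -9.53357076e+01]
brick [('top', array([ 0.5227, -0.3081, -4.3486]), np.float64(0.1706)), ('side', array([ 0.523 , -0.3069, -4.5191]), np.float64(0.071))] [ 0.52380544 -0.30698252 -1.58130397] 0.24657219070092684
long_board [('top', array([  0.5153,  -0.0931, -26.2557]), np.float64(0.0365)), ('side', array([  0.5155,  -0.0935, -25.8019]), np.float64(0.0712))] [  0.51596084  -0.09325241 -25.95850387] 0.11101499175652554
round_board [('top', array([ 0.5239, -0.3046, 18.6716]), np.float64(0.2218)), ('side', array([ 0.5234, -0.3053,  3.0464]), np.float64(0.0642))] [ 0.52300778 -0.30527939  8.57605916] 0.2908871056399864
```

```bash
python3 -m inch '[[0,0,0,-0.016],[0.03,-0.0005,0,0],[0.05,-0.0005,0,0],[0.05,-0.0005,0,0],[0.05,-0.0005,0,0],[0.05,-0.0005,0,0],[0.05,-0.0005,0,0],[0.05,-0.0005,0,0]]' 0.075; python3 -m inch '[[0.05,-0.0005,0,0],[0.0228,-0.0009,0,0],[0,0,0.04,0],[0,0,0.03,0],[0,0,0.015,0],[0,0,0.01,0],[0,0,0,0],[0,0,0,0]]'
```

```text
time: 16.8
tcp_pos: [0.5265, -0.2365, 0.1324]
tcp_rot: [-180.0, 0.0, -94.4]
ft_force: [1.1, -0.3, -0.4]
grip_width: 0.075
time: 17.8
tcp_pos: [0.5234, -0.308, 0.0388]
tcp_rot: [-179.9, -0.1, -94.4]
ft_force: [0.7, -0.1, -0.5]
grip_width: 0.0752
```

```bash
python3 -m inch '[[0,0,0.008,0],[0,0,0.006,0],[0,0,0.002,0],[0,0,0,0]]'; python3 -m inch '[[0,0,0,0],[0,0,0,0],[0,0,0,0],[0,0,0,0],[0,0,0,0],[0,0,0,0],[0,0,0,0]]' 0.0 20; python3 - <<'E'
from h import *
s=state();print(s['tcp_pos'],s['tcp_rot'],s['grip_width'])
for c in('top','side'): cv2.imwrite(f'pics/{c}4.png',grab_frame(c)[:,:,::-1])
a=cv2.imread('pics/top4.png')[150:330,200:500];b=cv2.imread('pics/side4.png')[110:290,220:440]
cv2.imwrite('pics/g3.png',cv2.resize(np.hstack([a,b]),None,fx=1.5,fy=1.5,interpolation=cv2.INTER_CUBIC))
E
```

```text
time: 18.3
tcp_pos: [0.5223, -0.3074, 0.0211]
tcp_rot: [180.0, 0.0, -94.4]
ft_force: [0.3, 0.1, 0.6]
grip_width: 0.0751
time: 19.18
tcp_pos: [0.5226, -0.3074, 0.0216]
tcp_rot: [-180.0, 0.0, -94.4]
ft_force: [-0.3, 1.9, 2.7]
grip_width: 0.045
[ 0.52262303 -0.30743664  0.02163337] [-1.79997847e+02  9.63559554e-03 -9.44218835e+01] 0.045037498496425556
```

View pics/g3.png

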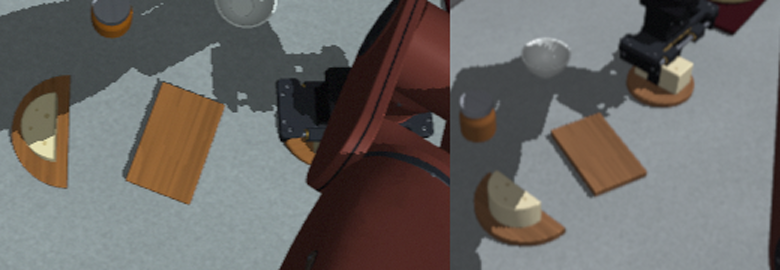

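```bash
python3 -m inch '[[0,0,-0.01,0],[0,0,-0.03,0],[0,0,-0.03,0],[0,0,0,0]]' && python3 - <<'E'
from h import *
lb={};hf={}
for c in('top','side'):
    grab_frame(c)
    for d,n,p in((hf,'half',[.55,.0945,.04]),(lb,'long_board',[.516,-.0935,.01])):
        m=mask(c,n,p)
        if m is not None:d[c]=m
for n,d,x,y in(('half',hf,(.55,.0945),-5.3),('long_board',lb,(.516,-.0935),-26.)):
    print(n,[(k,*[z.round(4) for z in fit(n,{k:d[k]},x,[y])]) for k in d],*fit(n,d,x,[y]))
s=state();print(s['tcp_pos'])
E
```

```text
time: 19.77
tcp_pos: [0.5245, -0.3093, 0.0949]
tcp_rot: [-179.7, -0.2, -94.4]
ft_force: [-0.6, -0.0, -1.6]
grip_width: 0.045
half [('top', array([ 0.5495,  0.093 , -5.742 ]), np.float64(0.0531)), ('side', array([ 0.5494,  0.0935, -3.9387]), np.float64(0.0708))] [ 0.54965326  0.09257542 -5.02438058] 0.13236102155112828
long_board [('top', array([  0.5159,  -0.0943, -26.0729]), np.float64(0.0353)), ('side', array([  0.5171,  -0.0929, -26.0887]), np.float64(0.0644))] [  0.51595295  -0.09400397 -26.44963725] 0.10460305808247782
[ 0.52160708 -0.30684937  0.0897975 ]
```

```bash
python3 -m inch '[[-0.0354,0.0039,0,0],[-0.0354,0.0039,0,0],[-0.0354,0.0039,0,0],[-0.0354,0.0039,0,0],[-0.0354,0.0039,0,0],[-0.0355,0.0039,0,0],[0,0,0,0.127],[0,0,0,0.127]]' ; python3 -m inch '[[0,0,0,0.128],[0,0,0.02,0],[0,0,0.02,0],[0,0,0.015,0],[0,0,0.008,0],[0,0,0.004,0],[0,0,0.002,0],[0,0,0,0]]'; python3 -m inch '[[0,0,0,0]]'
```

```text
time: 21.08
tcp_pos: [0.515, -0.093, 0.0906]
tcp_rot: [179.9, -0.0, -109.1]
ft_force: [-0.1, -0.3, -0.7]
grip_width: 0.0452
time: 22.08
tcp_pos: [0.516, -0.094, 0.0229]
tcp_rot: [-180.0, 0.0, -116.3]
ft_force: [0.8, 0.6, -0.9]
grip_width: 0.0446
time: 22.2
tcp_pos: [0.516, -0.094, 0.023]
tcp_rot: [-179.9, 0.0, -116.3]
ft_force: [0.7, 0.2, -0.6]
grip_width: 0.0449
```

```bash
python3 -m inch '[[0,0,0.0012,0],[0,0,0,0]]'; python3 -m inch '[[0,0,0,0],[0,0,0,0],[0,0,0,0]]' 0.07;  python3 -m inch '[[0,0,-0.02,0],[0,0,-0.04,0],[0,0,-0.05,0],[0,0,0,-0.153],[0,0,0,-0.153],[0,0,0,-0.153],[-0.045,0.0082,0,0],[-0.045,0.0082,0,0]]' 0.08;python3 -m inch '[[-0.045,0.0082,0,0],[-0.045,0.0082,0,0],[-0.045,0.0082,0,0],[-0.045,0.0082,0,0],[-0.045,0.0082,0,0],[-0.045,0.0082,0,0],[-0.045,0.0082,0,0],[0,0,0,0]]'
python3 - <<'E'
from h import *
s=state();print(s['tcp_pos'],s['tcp_rot'])
P0={'brick':(.516,-.0938,-26.3),'half':(.55,.0945,-5.3),'round_board':(.5235,-.305,0)}
D={n:{} for n in P0}
I=[]
for c in('top','side'):
    im=grab_frame(c);cv2.imwrite(f'pics/{c}5.png',im[:,:,::-1])
    for n,v in P0.items():
        m=mask(c,n,[*v[:2],.03])
        if m is not None:D[n][c]=m
for n,d in D.items(): print(n,[(k,*[z.round(4) for z in fit(n,{k:d[k]},P0[n][:2],[P0[n][2]])]) for k in d])
a=cv2.imread('pics/top5.png')[150:330,80:480];b=cv2.imread('pics/side5.png')[110:400,170:400]
cv2.imwrite('pics/g4.png',np.hstack([cv2.resize(a,(520,234)),cv2.resize(b[:,:],(186,234))]))
E
```

```text
time: 22.45
tcp_pos: [0.516, -0.094, 0.0216]
tcp_rot: [-180.0, 0.0, -116.3]
ft_force: [-0.8, -0.6, -1.6]
grip_width: 0.045
time: 22.82
tcp_pos: [0.5156, -0.0939, 0.0214]
tcp_rot: [180.0, -0.0, -116.3]
ft_force: [0.3, 0.5, -0.1]
grip_width: 0.066
time: 23.82
tcp_pos: [0.499, -0.0033, 0.1314]
tcp_rot: [-180.0, 0.0, -90.1]
ft_force: [0.6, -0.5, -0.3]
grip_width: 0.0802
time: 24.82
tcp_pos: [0.441, 0.3137, 0.1314]
tcp_rot: [-180.0, 0.0, -89.8]
ft_force: [0.6, -0.9, -1.0]
grip_width: 0.0803
[0.44100865 0.31367852 0.13138393] [-1.79998726e+02  3.93009076e-02 -8.97846739e+01]
brick [('top', array([  0.5179,  -0.0953, -27.5542]), np.float64(0.0955)), ('side', array([  0.4987,  -0.1018, -61.708 ]), np.float64(6.5473))]
half [('top', array([ 0.5497,  0.0926, -4.417 ]), np.float64(0.0897)), ('side', array([  0.5526,   0.0846, -14.8973]), np.float64(1.2433))]
round_board [('top', array([ 0.5227, -0.3034,  8.1557]), np.float64(0.0336))]
```

View pics/g4.png

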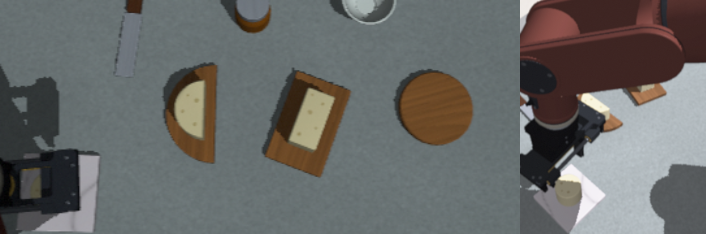

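```bash
python3 -m inch '[[0,0,0.04,0],[0,0,0.04,0],[0,0,0.015,0],[0,0,0.010,0],[0,0,0.003,0],[0,0,0,0],[0,0,0,0]]'; python3 -m inch '[[0,0,0,0],[0,0,0,0],[0,0,0,0],[0,0,0,0],[0,0,0,0],[0,0,0,0]]' 0.0 20; python3 -m inch '[[0,0,-0.01,0],[0,0,-0.03,0],[0,0,-0.04,0],[0,0,0,0]]'
```

```text
time: 26.1
tcp_pos: [0.4427, 0.3116, 0.0244]
tcp_rot: [-179.9, 0.0, -90.0]
ft_force: [0.5, -0.8, -0.4]
grip_width: 0.0801
time: 26.85
tcp_pos: [0.442, 0.3112, 0.0235]
tcp_rot: [-180.0, 0.0, -90.0]
ft_force: [0.0, 0.0, 2.7]
grip_width: 0.0594
time: 27.35
tcp_pos: [0.4447, 0.3126, 0.1076]
tcp_rot: [-179.6, 0.2, -90.0]
ft_force: [-0.0, 1.1, -0.3]
grip_width: 0.0595
```

```bash
python3 -m inch '[[0.02,-0.0028,0,0],[0.044,-0.0058,0,0],[0.044,-0.0058,0,0],[0.044,-0.0058,0,0],[0.044,-0.0058,0,0],[0.044,-0.0058,0,0],[0.044,-0.0058,0,0],[0.044,-0.0058,0,0]]';python3 -m inch '[[0.044,-0.0058,0,0],[0.044,-0.0058,0,0],[0.044,-0.0058,0,0],[0.044,-0.0058,0,0],[0.044,-0.0058,0,0],[0.044,-0.0058,0,0],[0.0232,-0.0028,0,0],[0,0,0,0]]';python3 -m inch '[[0,0,0.03,0],[0,0,0.025,0],[0,0,0.012,0],[0,0,0.006,0],[0,0,0.004,0],[0,0,0.002,0],[0,0,0,0],[0,0,0,0]]'
```

```text
time: 28.35
tcp_pos: [0.4835, -0.019, 0.1018]
tcp_rot: [179.8, 0.0, -90.0]
ft_force: [0.1, -0.6, -1.2]
grip_width: 0.0589
time: 29.35
tcp_pos: [0.5215, -0.3052, 0.1021]
tcp_rot: [179.9, 0.1, -90.2]
ft_force: [-0.2, 0.4, -1.5]
grip_width: 0.059
time: 30.35
tcp_pos: [0.523, -0.3044, 0.0248]
tcp_rot: [-180.0, -0.0, -90.0]
ft_force: [-0.2, 0.6, -0.9]
grip_width: 0.0591
```

```bash
python3 -m inch '[[0,0,0.0012,0],[0,0,0,0]]'; python3 -m inch '[[0,0,0,0],[0,0,0,0],[0,0,0,0]]' 0.08;  python3 -m inch '[[0,0,-0.02,0],[0,0,-0.04,0],[0,0,-0.05,0],[0.03,0.04,0,0],[0.03,0.05,0,0],[0.03,0.05,0,0],[0.03,0.05,0,0],[0.03,0.05,0,0]]';python3 -m inch '[[0.04,0.04,0,0],[0.04,0.04,0,0],[0.04,0.03,0,0],[0.03,0,0,0],[0,0,0,0]]'
python3 - <<'E'
from h import *
P0={'wheel':(.523,-.304,0),'round_board':(.523,-.304,0),'brick':(.516,-.0938,-26.3),'long_board':(.516,-.0938,-26.3),'half':(.55,.0945,-5.3),'half_board':(.55,.0945,-5.3)}
on={'half_board':'half','long_board':'brick','round_board':'wheel'}
D={n:{} for n in P0}
for c in('top','side'):
    im=grab_frame(c);cv2.imwrite(f'pics/{c}6.png',im[:,:,::-1])
    for n,v in P0.items():
        m=mask(c,n,[*v[:2],.03])
        if m is not None:D[n][c]=m
for n,d in D.items():
    ex={c:cv2.dilate(m.astype(np.uint8),np.ones((3,3)))>0 for c,m in D[on[n]].items()} if n in on else None
    print(n,[(k,*[z.round(4).tolist() for z in fit(n,{k:d[k]},P0[n][:2],[P0[n][2]],ex)]) for k in d])
for n in('jar','bowl','knife'):
  print(n,[(c,[(round(d['score'],2),[round(float(v)) for v in d['bbox']]) for d in recognise(c,n)[:1]]) for c in('top','side')])
a=cv2.imread('pics/top6.png')[100:340,80:480];b=cv2.imread('pics/side6.png')[110:410,140:440]
cv2.imwrite('pics/g5.png',np.hstack([cv2.resize(a,(500,300)),b]))
E
```

```text
time: 30.6
tcp_pos: [0.523, -0.3043, 0.0235]
tcp_rot: [-180.0, -0.0, -90.0]
ft_force: [0.1, -0.6, 0.9]
grip_width: 0.0593
time: 30.98
tcp_pos: [0.5227, -0.304, 0.0231]
tcp_rot: [180.0, 0.0, -90.0]
ft_force: [0.4, -0.4, 0.3]
grip_width: 0.0774
time: 31.98
tcp_pos: [0.2814, -0.4553, 0.1351]
tcp_rot: [-179.9, -0.1, -90.0]
ft_force: [0.0, -0.1, 0.6]
grip_width: 0.0799
time: 32.6
tcp_pos: [0.1719, -0.6061, 0.1347]
tcp_rot: [-180.0, -0.1, -90.1]
ft_force: [0.4, 0.8, 0.3]
grip_width: 0.0798
wheel [('top', [0.5228, -0.3051, 10.5466], 0.0423), ('side', [0.5238, -0.307, 8.6378], 0.1081)]
round_board []
brick [('top', [0.5171, -0.0951, -25.8409], 0.0483), ('side', [0.5175, -0.0942, -26.902], 0.0454)]
long_board [('top', [0.5163, -0.0949, -26.646], 0.0694), ('side', [0.5172, -0.0966, -27.8525], 0.1142)]
half [('top', [0.5501, 0.0932, -6.4415], 0.0372), ('side', [0.5488, 0.0944, -4.9348], 0.0679)]
half_board [('top', [0.5499, 0.0945, -5.2823], 0.0598), ('side', [0.5506, 0.0954, -6.0225], 0.0452)]
jar [('top', []), ('side', [(0.57, [223, 169, 254, 205])])]
bowl [('top', [(0.72, [343, 130, 384, 168])]), ('side', [(0.69, [267, 135, 298, 163])])]
knife [('top', [(0.78, [171, 114, 195, 211])]), ('side', [(0.57, [150, 212, 204, 271])])]
```

View pics/g5.png

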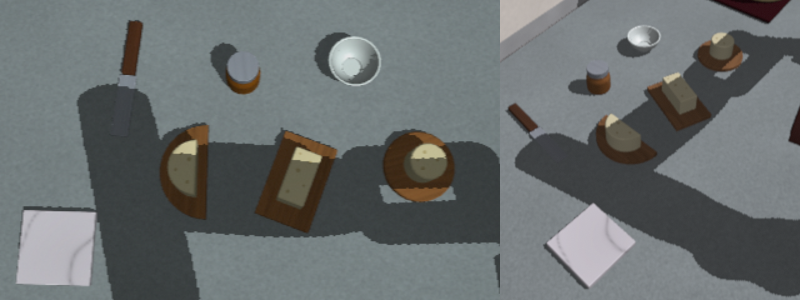

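```bash
python3 -m inch '[[0,0,0,0],[0,0,0,0]]'; python3 -c "
from rig import *
print(job_done())"
```

```text
time: 33.85
tcp_pos: [0.1727, -0.604, 0.1331]
tcp_rot: [180.0, 0.0, -90.0]
ft_force: [-0.6, -0.0, 0.4]
grip_width: 0.0798
the job is handed in; nothing more can be done
None
```

All three cheeses are on their own boards, and the job was handed in at 33.9 s. I parked the wheel on the slab, moved the half to the half-round board and the brick to the rectangular board, then moved the wheel from the slab to the round board. Each was lowered to the height it was gripped at before I let go.

- **Final fits:** in the last pictures from both cameras, the half and the brick lie within about 2 mm and 2° of the middle and long axis of their boards.
- **Wheel:** it is about 1 mm (top camera) or 3 mm (side camera) from the middle of its board. The network did not find the round board in that last look, so this compares with the board's position from an earlier picture, when it was empty. The last picture shows the wheel in the middle.
- **Bystanders:** the bowl and knife boxes match the start to within a few pixels. The network missed the jar in the last top picture, but the side camera shows it where it was.

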